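# Switch off the bar's switch box for the night

## Robot

A 6-joint arm with a two-finger parallel gripper is mounted at the origin on a cart in front of the work surface, level with it; the furniture and walls round the work are solid. World frame = base frame: x ahead of the robot, y to its left, z up, the work surface at z = 0. Lengths are in mm, angles in rad, forces in N, time in s.
With the tool pointing down it reaches from about 300 to 750 mm from the base axis. Payload 8.5 kg.
Tool frame: the origin (TCP) lies on the centre line of the jaws, within the pads' length; the fingertips stand 8 mm ahead of it and the grasp point (between the pads) lies 11 mm behind it; z points along the fingers, y is the direction in which the jaws open and shut (so a half turn about z gives the same grasp; the last joint's range is limited). The gripper opens to 88 mm and grips with 3 to 60 N. Pads are 18 mm wide; open, the fingers measure 123 mm over their backs; the gripper's body (75 mm by 187 mm) begins 45 mm behind the grasp point.
Start: joints at [-1.339, 0.381, 1.297, -0, 1.464, -0.215], TCP at [237.637, -495.993, 246.748] pointing down, gripper open.
Joint ranges: [-3.11, 3.11], [-0.89, 2.33], [0.22, 2.48], [-1.42, 4.56], [0.17, 2.85], [-2.88, 2.88]. Speed limits (rad/s): [2.39, 2.39, 3.14, 3.14, 3.14, 3.14].

## Interface

Orientations are given as a unit quaternion [x, y, z, w].
In Python, from rig import manip gives the robot as it stands.
- The arm moves only by the tool play_rows, never from a script. Its arguments are lists of equal length, an entry for each row: "translation": the shift along the tool's x, y, z in mm, a list of three; "angular": the turn, a rotation vector about the tool's x, y, z in degrees, a list of three. In form: {"translation": [[tx, ty, tz], ...], "angular": [[wx, wy, wz], ...]}. A call has exactly 5 rows; each row is the pose to reach, as a shift and turn from the pose measured when the call began, along the tool's axes at that moment; what a row does not reach only later rows make up. A row lasts 1/10 s, in which the tool goes at most 50 mm and 8.59 degrees, less where a joint would pass 70% of its speed; a pose out of reach is approached as far as the arm can. A call with a gripper value outside its range is refused whole. "claw" is the gripper command: -1 is shut, 1 is fully open, values between are in proportion, set as the call begins (left out, the last holds). The fingers move at their own pace and stop on an object; "squeeze" is the grip in N (left out, the last holds). Time passes only in rows, so rows that repeat a pose let the fingers close, or fill a call up. It gives the time, the measured TCP pose, the force and the opening at its end, in the units of the state.
- manip.sense(): the state, without advancing time (a new reading comes with each control period).
- manip.read_camera(name): name is "side" or "top"; returns (picture, depth): 384x512x3 uint8, red, green, blue; 384x512 float32, mm along the optical axis (not along the pixel's ray), 0 where there is no reading.
- manip.calibration(name): a dict with "intrinsics" (3x3 intrinsics, pixels), "dist" ([k1, k2, p1, p2, k3] as OpenCV has them; the pictures are not rectified), "position" and "orientation" of the camera in the world. Camera axes: x right, y down, z forward; pixel columns grow to the right and rows downward; lengths in mm; the calibration is good to about 2 mm. A picture is of the moment at which its call begins. calibration takes no time and is no camera call.
- manip.finish_job(): hands the job in, once; it reports no verdict.
Trained networks look in the newest picture that a camera, given by its name, has taken for a name from the list of things; names that differ only in an ending like _2 or _b are one class to them, and where a whole thing is asked for, a point or a joint stands for the part that bears it (a point fixed in the world has none). Each returns a list of dicts, best first, with "conf" (0 to 1); they miss things now and then, are a little off and sometimes report something else, mostly with a low value. They report only what shows in the picture. A call takes as long as a camera call. They do not tell look-alikes from the thing itself.
- manip.regions_of(camera, target): "region" (384x512 bool, what is visible of it) and "point" ([column, row] in pixels, amid what is visible of it).
- manip.mark_of(camera, target): "point" ([column, row] in pixels: a listed point, or the origin of a listed thing).
The state is a dict: "clock": time; "joint_pos": joint angles; "qd": joint speeds; "effort": joint torques, N m; "position": TCP position; "tool_rot": TCP orientation; "force": force on the tool from outside, world axes, zero at the start; "moment": the same for the moment, N m; "finger_gap": opening from 0.0 (shut) to 1.0 (fully open).
Only numpy, scipy, OpenCV 4.12 (cv2) and the standard library are available. Lean on these libraries where they do the work, as an engineer would, in place of code of your own. Each camera call takes 0.05 s, during which the arm holds its last target. There are 200 camera calls.

## Task

The bar's switch box has to be shut down for the night. First lift off the steel dosing cup that was left on its sliding hood and stand it upright on the middle of the coffee scale; then push the hood fully back, flip all four toggles right over to off with one single finger drag along the row (from the box's left end to its right end as you face it, without lifting or pulling the finger away part-way), and pull the hood fully shut again. Do not tip the cup, and leave the shot glass, espresso cup, milk pitcher and tamper round about standing where they are.

Things in the scene. Friction and masses are not known exactly. Their poses are not given: they have to be found in the camera images.
- switch_box: Low switch box fixed to the worktop, 148 mm deep (x), 250 mm long (y). Origin: on the worktop, mid-length; x points away from the robot (small yaw), y left, z up. Front half (x -82 to 0 mm): an open deck, 34 mm high, with a row of four toggles along y at x = -46 mm. Rear half (x 0 to 66 mm, 214 mm long): solid housing 76 mm high. A hood slides over it.
- hood (a joint): Sliding aluminium hood, 78 mm deep, 246 mm long, top at 84 mm height, with front apron and end cheeks. 0 = fully shut (covers x -80 to -2 mm of the box, hiding the toggles); 0.07 m = fully back over the housing, the deck then open above, in front and at both ends. Slides along the box's +x, friction 2 N plus 4 N per m/s, stays where left.
- hood_grip (a point): Top centre of the hood's grip: a dark upright rib on the hood's top, centred 74 mm in front of the box's origin (x = -74 mm) when shut, 80 mm long along y, 8 mm thick in x, from 84 to 104 mm height (round its foot a flange 3 mm high, 12 mm wide). It can be pushed from in front, pulled from behind or pinched from above. Moves with the hood.
- toggle_1_ball (a point): Centre of the ball end (10 mm across) of toggle 1, the leftmost (+y). Each toggle is a steel bat 6 mm thick, 36 mm from pivot to ball centre. Pivots: x = -46 mm, z = 34 mm, y = 78, 32, -14, -60 mm of the box. On: leans 0.26 rad to the left (+y), ball top 74 mm above the worktop. Off: lies to the right, 1.09 rad from upright, ball top 56 mm.
- toggle_2_ball (a point): Centre of the ball end of toggle 2 (as toggle 1; second from the left). A fingertip drawn along the row towards -y, its end about 60 mm above the worktop, lays each toggle over and passes above it.
- toggle_3_ball (a point): Centre of the ball end of toggle 3 (as toggle 1; third from the left).
- toggle_4_ball (a point): Centre of the ball end of toggle 4 (as toggle 1; rightmost).
- toggle_1 (a joint): Toggle 1 (leftmost): 0 = on (leaning 0.26 rad to the box's +y), growing as it swings over to -y about the box's x axis; 1.35 rad = stop, fully off; it counts as off above 0.9. Light friction (0.03 N m), it stays where it is left.
- toggle_2 (a joint): Toggle 2, as toggle 1.
- toggle_3 (a joint): Toggle 3, as toggle 1.
- toggle_4 (a joint): Toggle 4 (rightmost), as toggle 1.
- dosing_cup: Plain round steel cup without a handle, 57 mm diameter, 56 mm high, open at the top, about 0.09 kg; stands at the start on the hood's top, behind the grip rib. Origin: centre of its underside, z up.
- coffee_scale: Flat coffee scale fixed to the worktop, 154 mm (x) by 135 mm (y), weighing plate on top at 20 mm height. It stands to the left or to the right of the switch box. Origin: centre of its underside.
- lid_stack: Stack of black takeaway lids, fixed, 69 mm across, 76 mm high, on the other side of the box from the scale. Not to be used. Origin: centre of its underside.
- shot_glass: Shot glass, 47 mm diameter, 58 mm high, beside the box's left end; leave it. Origin: centre of its underside.
- espresso_cup: Espresso cup with handle, 58 x 87 x 55 mm, beside the box's right end; leave it. Origin: centre of its underside.
- milk_pitcher: Steel milk pitcher with handle, 66 x 91 x 98 mm, at the far right; leave it. Origin: centre of its underside.
- tamper: Coffee tamper with wooden grip, 58 mm diameter, 83 mm high, at the far right; leave it. Origin: centre of its underside.
Mind the look-alikes: they are no part of the job. Leave any blue look-alike of the dosing_cup alone.

How it is judged:
By the outcome, as a careful person would: the job done as asked, in the order asked, and still so for the second after the job is handed in, with the robot touching nothing.
It also fails if it takes over 61 s, if anything falls off the work surface, if the arm or the gripper's body presses on something with over 40 N, if the wrist force passes 120 N, or if a joint passes its speed limit or range.

## Working session

There is one attempt and no reset: what is moved stays moved. The work goes in short steps, Python scripts to look and compute and a tool call to move; the robot and the scene stay as the last step left them, time stands still between calls to the robot, and variables do not carry over. Pictures are saved under pics/ and viewed, about 8 in all and at most 12, crops included, and the job is handed in when it is done.

Besides the shell and the picture viewer there is one more tool, called after "Request:" as name(argument=value, ...), one argument or row to a line, values as JSON. play_rows: Moves the arm, as the interface text tells. Its arguments: {"type":"object","properties":{"translation":{"type":"array","items":{"type":"array","items":{"type":"number"}}},"angular":{"type":"array","items":{"type":"array","items":{"type":"number"}}},"claw":{"type":"number"},"squeeze":{"type":"number"}},"required":["translation","angular"]}

```bash
mkdir -p pics; cat > h.py <<'E'
import numpy as np, cv2
from scipy.spatial.transform import Rotation as R
from rig import manip
def ray(cam,pts):
    c=manip.calibration(cam); K=np.array(c["intrinsics"],float)
    p=cv2.undistortPoints(np.array(pts,float).reshape(-1,1,2),K,np.array(c["dist"],float)).reshape(-1,2)
    return np.c_[p,np.ones(len(p))],R.from_quat(c["orientation"]).as_matrix(),np.array(c["position"],float)
def at_z(cam,pt,z):
    d,M,o=ray(cam,[pt]); d=M@d[0]; return o+d*(z-o[2])/d[2]
def by_depth(cam,pts,dep):
    d,M,o=ray(cam,pts); return o+(d*np.array(dep)[:,None])@M.T
def proj(cam,P):
    c=manip.calibration(cam); M=R.from_quat(c["orientation"]).as_matrix()
    q=(np.array(P,float).reshape(-1,3)-c["position"])@M
    return cv2.projectPoints(q,np.zeros(3),np.zeros(3),np.array(c["intrinsics"],float),np.array(c["dist"],float))[0].reshape(-1,2)
def cloud(cam,reg,dep):
    v,u=np.nonzero(reg&(dep>0)); return by_depth(cam,np.c_[u,v],dep[v,u])
def delta(pos,quat=None):
    s=manip.sense(); r=R.from_quat(s["tool_rot"]); t=r.inv().apply(np.array(pos)-s["position"])
    w=(r.inv()*R.from_quat(quat)).as_rotvec(degrees=True) if quat is not None else np.zeros(3)
    return t.round(1),w.round(2)
E
python3 - <<'E'
from h import *
s=manip.sense(); print(s["clock"],s["position"],s["tool_rot"],s["finger_gap"],s["force"])
for cam in ("top","side"):
    im,d=manip.read_camera(cam); cv2.imwrite(f"pics/{cam}0.png",im[...,::-1]); np.save(f"{cam}_d.npy",d)
    c=manip.calibration(cam); print(cam,c["position"])
    for t in ("switch_box","hood","dosing_cup","coffee_scale","lid_stack","shot_glass","espresso_cup"):
        for r in manip.regions_of(cam,t)[:3]:
            if r["conf"]<.3: continue
            P=cloud(cam,r["region"],d)
            print(t,round(r["conf"],2),np.round(r["point"]),len(P),np.percentile(P,[2,50,98],axis=0).round().tolist() if len(P) else "")
    for t in ("hood_grip",):
        for r in manip.mark_of(cam,t)[:2]: print(t,r["conf"],r["point"],at_z(cam,r["point"],104).round(1))
print(manip.sense()["clock"])
E
```

```text
0.0 [ 237.55004092 -495.75694483  246.15055039] [ 9.75157720e-01  2.21510525e-01 -1.41294718e-05 -7.12661272e-04] 1.0030105436437737 [-0.43726004  0.60332388  0.2591681 ]
top [ 445.09875784    8.4928993  1045.63192441]
switch_box 0.72 [245. 215.] 4610 [[431.0, -69.0, 29.0], [512.0, 55.0, 79.0], [582.0, 169.0, 89.0]]
hood 0.87 [240. 230.] 2275 [[430.0, -62.0, 79.0], [473.0, 73.0, 83.0], [520.0, 172.0, 102.0]]
dosing_cup 0.8 [252. 231.] 386 [[453.0, 11.0, 102.0], [476.0, 36.0, 111.0], [502.0, 59.0, 140.0]]
dosing_cup 0.57 [166. 233.] 392 [[443.0, 248.0, 15.0], [468.0, 276.0, 29.0], [493.0, 303.0, 57.0]]
lid_stack 0.83 [126. 228.] 709 [[439.0, 349.0, -0.0], [471.0, 371.0, 72.0], [502.0, 409.0, 78.0]]
lid_stack 0.58 [397. 233.] 2146 [[405.0, -430.0, -1.0], [472.0, -368.0, 18.0], [542.0, -310.0, 23.0]]
shot_glass 0.64 [191. 193.] 266 [[549.0, 182.0, -1.0], [571.0, 210.0, 27.0], [592.0, 236.0, 59.0]]
espresso_cup 0.56 [316. 212.] 444 [[491.0, -160.0, -2.0], [518.0, -134.0, 24.0], [542.0, -84.0, 56.0]]
hood_grip 0.86 [243.4, 241.9] [440.8  57.5 104. ]
side [ 560.95215805 1033.54505033  748.
[... 260 characters left out ...]
76.0, 53.0, 120.0], [502.0, 64.0, 140.0]]
dosing_cup 0.76 [285. 266.] 563 [[437.0, 245.0, 1.0], [465.0, 272.0, 40.0], [491.0, 353.0, 77.0]]
coffee_scale 0.57 [268. 156.] 558 [[405.0, -424.0, 9.0], [470.0, -354.0, 18.0], [535.0, -305.0, 23.0]]
coffee_scale 0.43 [265. 218.] 2846 [[431.0, -45.0, 10.0], [514.0, 131.0, 75.0], [585.0, 180.0, 88.0]]
shot_glass 0.62 [243. 247.] 398 [[548.0, 168.0, 3.0], [569.0, 214.0, 41.0], [590.0, 225.0, 60.0]]
espresso_cup 0.56 [253. 181.] 153 [[491.0, -164.0, 28.0], [514.0, -152.0, 46.0], [539.0, -99.0, 55.0]]
espresso_cup 0.48 [267. 218.] 2941 [[429.0, -54.0, 2.0], [514.0, 129.0, 75.0], [588.0, 180.0, 88.0]]
hood_grip 0.57 [286.9, 193.8] [440.   47.8 104. ]
0.9
```

```bash
python3 -c "
import cv2,numpy as np
a=[cv2.imread(f'pics/{c}0.png') for c in ('top','side')]
cv2.imwrite('pics/both.png',cv2.resize(np.vstack(a),(450,600)) if 0 else np.vstack(a)[:, :]) ; print(a[0].shape)"
```

```text
(384, 512, 3)
```

View pics/top0.png

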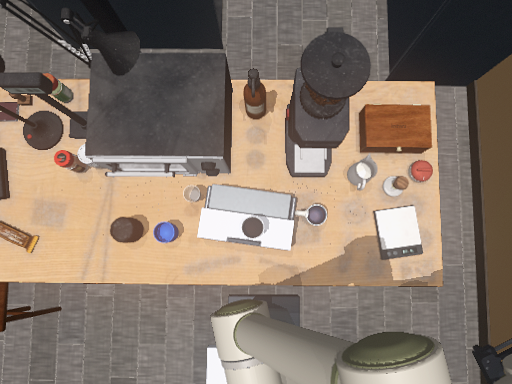

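View pics/side0.png

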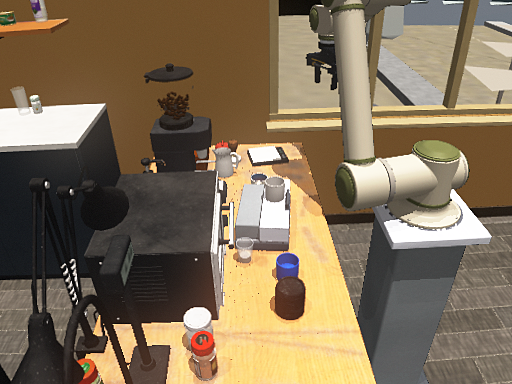

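Top picture: steel dosing cup on the hood at (252,227), which fits the description. The cup at (165,231) is the blue look-alike, to be left alone. The scale is right of the box at (398,232) and the lid stack is left at (126,229). Next I fit the geometry and confirm it in one crop.

```bash
python3 - <<'E'
from h import *
im,d=manip.read_camera("top")
ds=[d]+[manip.read_camera("top")[1] for _ in range(2)]; d=np.median(ds,0)
def rect(P):
    (c,s,a)=cv2.minAreaRect(P[:,:2].astype(np.float32)); return np.round(c,1),np.round(s,1),round(a,2)
h=manip.regions_of("top","hood")[0]; P=cloud("top",h["region"],d); Q=P[(P[:,2]>78)&(P[:,2]<92)]
print("hood",rect(Q),np.median(Q[:,2]))
s=[r for r in manip.regions_of("top","coffee_scale")+manip.regions_of("top","lid_stack") if r["point"][0]>350][0]
S=cloud("top",s["region"],d); S=S[(S[:,2]>14)&(S[:,2]<26)]; print("scale",rect(S),np.median(S[:,2]))
for cam in ("top","side"):
    if cam=="side": im2,d2=manip.read_camera("side")
    r=manip.regions_of(cam,"dosing_cup"); r=min(r,key=lambda r:abs(r["point"][0]-(252 if cam=="top" else 274))+abs(r["point"][1]-(230 if cam=="top" else 186)))
    C=cloud(cam,r["region"],d if cam=="top" else d2)
    T=C[(C[:,2]>132)&(C[:,2]<146)]; print("rim",cam,len(T),T[:,:2].min(0).round(1),T[:,:2].max(0).round(1),cv2.minEnclosingCircle(T[:,:2].astype(np.float32)), np.median(T[:,2]))
    for n,z in (("dosing_cup",84),("switch_box",0),("coffee_scale",0),("hood_grip",104)):
        for m in manip.mark_of(cam,n)[:2]: print(cam,n,round(m["conf"],2),m["point"],at_z(cam,m["point"],z).round(1))
# mask edge of hood top at z=84 via bright pixels: print corner points
crop=cv2.resize(im[160:270,140:340],None,fx=4,fy=4,interpolation=cv2.INTER_CUBIC); cv2.imwrite("pics/crop1.png",crop[:,:,::-1]); 
print(manip.sense()["clock"])
E
```

```text
hood (array([474.5,  54.2]), array([246. ,  77.6]), 82.44) 83.28580414233272
scale (array([ 473.4, -369. ]), array([136.3, 112.9]), 8.87) 18.825039805017013
rim top 43 [448.3   8. ] [502.4  62.2] ((475.6478576660156, 34.89674758911133), 28.085174560546875) 139.02030465842427
top dosing_cup 0.94 [253.3, 234.0] [461.4  33.1  84. ]
top dosing_cup 0.64 [172.0, 232.6] [462.8 245.1  84. ]
top switch_box 0.85 [249.9, 214.1] [519.1  45.6   0. ]
top coffee_scale 0.89 [395.7, 231.6] [ 473.5 -368.3    0. ]
top coffee_scale 0.48 [195.2, 195.1] [572. 203.   0.]
top hood_grip 0.65 [243.8, 241.8] [441.1  56.5 104. ]
rim side 99 [447.2   3.3] [502.6  65.3] ((472.2492370605469, 34.47846984863281), 31.504016876220703) 136.92722901932973
side dosing_cup 0.71 [273.2, 196.2] [477.8  27.   84. ]
side dosing_cup 0.66 [263.8, 221.5] [513.  148.6  84. ]
side switch_box 0.71 [264.8, 217.7] [502.7  17.6   0. ]
side coffee_scale 0.95 [268.4, 155.0] [ 462.3 -394.5    0. ]
side coffee_scale 0.68 [289.7, 306.5] [466.5 374.7  -0. ]
side hood_grip 0.79 [289.3, 195.8] [434.3  58.8 104. ]
side hood_grip 0.61 [257.4, 194.8] [525.   46.6 104. ]
1.75
```

View pics/crop1.png

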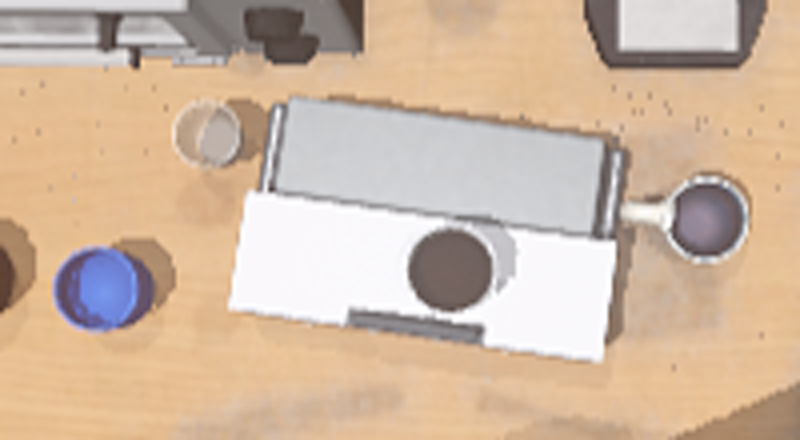

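The crop confirms it: the plain steel cup, dark inside, is on the white hood behind the rib (crop (450,268)), and the blue one at (103,288) is the look-alike. The fitted hood measures 246 x 77.6 mm, as specified, with yaw -7.56° and the box origin near (515,49). The cup is at (475.5,35) with its rim at z 139, and the scale centre is at (473,-369). I start moving now.

Request:
play_rows(
  translation=[
    [37,-31,0],
    [73,-62,0],
    [110,-93,0],
    [146,-124,0],
    [183,-155,0],
  ],
  angular=[
    [0,0,6.6],
    [0,0,13.3],
    [0,0,20],
    [0,0,26.6],
    [0,0,33.2],
  ],
  claw=1,
)

```text
clock: 2.25
position: [336.0, -275.4, 246.9]
tool_rot: [0.998, -0.069, 0.0, 0.0]
force: [0.8, 0.3, 0.1]
finger_gap: 0.999
```

```bash
cat >> h.py <<'E'
Q=R.from_euler("zx",[-7.56,180],degrees=True).as_quat()
XA=np.array([.9913,-.1316,0]);YA=np.array([.1316,.9913,0]);O=np.array([515.1,48.8,0])
def st():
    s=manip.sense(); print(round(s["clock"],2),np.round(s["position"],1),np.round(s["joint_pos"],2),np.round(s["force"],1),round(s["finger_gap"],3)); return s
E
python3 -c "
from h import *
st();print(delta([475.6,34.8,220],Q))"
```

```text
2.25 [ 336.  -275.4  246.9] [-0.96  0.18  1.59  0.    1.37  0.75] [0.8 0.3 0.1] 0.999
(array([  95.6, -326.5,   26.8]), array([  0.02,  -0.02, -15.47]))
```

```bash
sed -i 's/"zx"/"ZX"/' h.py
```

Request:
play_rows(
  translation=[
    [13,-45,2],
    [26,-90,5],
    [39,-135,7],
    [53,-180,10],
    [66,-225,12],
  ],
  angular=[
    [0,0,-0.3],
    [0,0,-0.3],
    [0,0,-0.3],
    [0,0,-0.3],
    [0,0,-0.3],
  ],
)

```text
clock: 2.75
position: [432.9, -59.7, 235.0]
tool_rot: [0.998, -0.066, 0.0, 0.0]
force: [0.3, -1.0, 0.4]
finger_gap: 0.997
```

```bash
python3 -c "
from h import *
st();print(delta([475.6,34.8,200],Q))"
```

```text
2.75 [432.9 -59.7 235. ] [-0.41  0.19  1.61 -0.    1.34  1.29] [ 0.3 -1.   0.4] 0.997
(array([ 29.8, -99.4,  35. ]), array([ 0.03, -0.06, -0.05]))
```

Request:
play_rows(
  translation=[
    [10,-33,11],
    [20,-66,23],
    [30,-99.4,35],
    [30,-99.4,35],
    [30,-99.4,35],
  ],
  angular=[
    [0,0,0],
    [0,0,0],
    [0,0,0],
    [0,0,0],
    [0,0,0],
  ],
)

```text
clock: 3.25
position: [475.7, 35.1, 199.8]
tool_rot: [0.998, -0.066, 0.0, 0.0]
force: [0.1, -0.0, 0.1]
finger_gap: 1.0
```

```bash
python3 - <<'E'
from h import *
st();print(delta([475.6,34.8,113],Q))
im,d=manip.read_camera("side"); c=im[130:240,180:360]; cv2.imwrite("pics/s2.png",cv2.resize(c,None,fx=4,fy=4,interpolation=cv2.INTER_CUBIC)[:,:,::-1])
E
```

```text
3.25 [475.7  35.1 199.8] [-0.17  0.3   1.57 -0.    1.27  1.53] [ 0.1 -0.   0.1] 1.0
(array([-0.1,  0.3, 86.8]), array([ 0.04, -0.03,  0.04]))
```

View pics/s2.png

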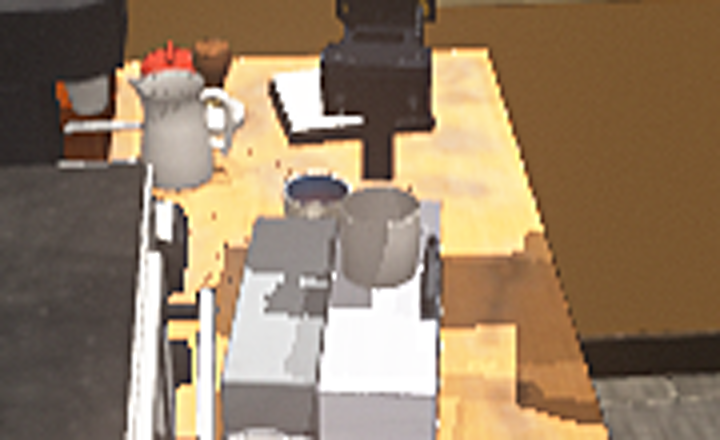

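The gripper is centred over the cup (fingers at col 377, cup centre about 382), so I descend.

Request:
play_rows(
  translation=[
    [0,0,22],
    [0,0,44],
    [0,0,66],
    [0,0,80],
    [0,0,87],
  ],
  angular=[
    [0,0,0],
    [0,0,0],
    [0,0,0],
    [0,0,0],
    [0,0,0],
  ],
)

```text
clock: 3.8
position: [475.5, 33.2, 112.7]
tool_rot: [0.998, -0.067, 0.0, 0.0]
force: [-0.8, 0.4, 0.9]
finger_gap: 1.0
```

Request:
play_rows(
  translation=[
    [0,0,0],
    [0,0,0],
    [0,0,0],
    [0,0,0],
    [0,0,0],
  ],
  angular=[
    [0,0,0],
    [0,0,0],
    [0,0,0],
    [0,0,0],
    [0,0,0],
  ],
  claw=-1,
  squeeze=12,
)

```text
clock: 4.3
position: [475.7, 33.2, 113.2]
tool_rot: [0.998, -0.067, 0.001, 0.0]
force: [-0.5, 0.8, 2.9]
finger_gap: 0.623
```

Request:
play_rows(
  translation=[
    [0,0,0],
    [0,0,-5],
    [0,0,-15],
    [0,0,-30],
    [0,0,-50],
  ],
  angular=[
    [0,0,0],
    [0,0,0],
    [0,0,0],
    [0,0,0],
    [0,0,0],
  ],
)

```text
clock: 4.8
position: [475.4, 33.4, 164.0]
tool_rot: [0.998, -0.067, 0.0, 0.0]
force: [-0.1, 0.1, -1.4]
finger_gap: 0.631
```

Request:
play_rows(
  translation=[
    [0,0,-20],
    [0,0,-40],
    [0,0,-55],
    [0,0,-60],
    [0,0,-60],
  ],
  angular=[
    [0,0,0],
    [0,0,0],
    [0,0,0],
    [0,0,0],
    [0,0,0],
  ],
)

```text
clock: 5.3
position: [475.4, 33.4, 224.6]
tool_rot: [0.998, -0.067, 0.001, 0.0]
force: [0.2, -0.2, -1.3]
finger_gap: 0.63
```

```bash
python3 - <<'E'
from h import *
st();print(delta([473.4,-369,220],Q))
im,d=manip.read_camera("side"); c=im[60:240,180:400]; cv2.imwrite("pics/s3.png",cv2.resize(c,None,fx=3,fy=3,interpolation=cv2.INTER_CUBIC)[:,:,::-1])
E
```

```text
5.3 [475.4  33.4 224.6] [-0.18  0.27  1.53 -0.    1.34  1.53] [ 0.2 -0.2 -1.3] 0.63
(array([ 51.9, 399.1,   5.1]), array([ 0.05, -0.11, -0.14]))
```

View pics/s3.png

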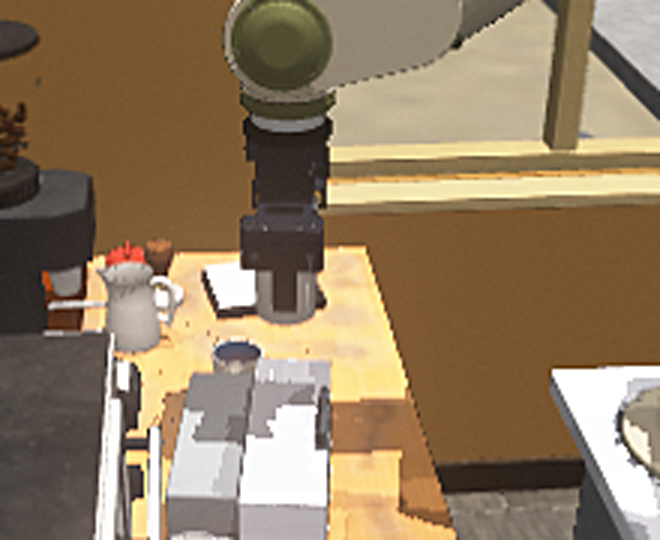

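The picture shows the cup held upright and clear of the hood at (287,295), and the hood unmoved. I carry it to the scale.

Request:
play_rows(
  translation=[
    [3,20,0],
    [8,60,0],
    [14,105,0],
    [20,152,0],
    [26,200,0],
  ],
  angular=[
    [0,0,0],
    [0,0,0],
    [0,0,0],
    [0,0,0],
    [0,0,0],
  ],
)

```text
clock: 5.85
position: [473.5, -169.8, 223.1]
tool_rot: [0.998, -0.067, -0.001, -0.0]
force: [-0.3, 0.4, -0.8]
finger_gap: 0.633
```

Request:
play_rows(
  translation=[
    [6,47,0],
    [12,95,0],
    [18,140,0],
    [23,175,0],
    [26,199,0],
  ],
  angular=[
    [0,0,0],
    [0,0,0],
    [0,0,0],
    [0,0,0],
    [0,0,0],
  ],
)

```text
clock: 6.35
position: [472.0, -372.8, 221.5]
tool_rot: [0.998, -0.068, -0.002, -0.001]
force: [0.4, 0.0, -1.9]
finger_gap: 0.63
```

```bash
python3 - <<'E'
from h import *
st();print(delta([473.4,-369,60],Q))
im,d=manip.read_camera("side")
for cam in ("side",):
  for r in manip.regions_of(cam,"dosing_cup")[:2]:
    P=cloud(cam,r["region"],d); print(r["conf"],r["point"],np.percentile(P,[3,50,97],axis=0).round().tolist())
E
```

```text
6.35 [ 472.  -372.8  221.5] [-0.86  0.49  1.19 -0.    1.47  0.84] [ 0.4  0.  -1.9] 0.63
(array([  1.4,  -3.7, 161.5]), array([-0.08,  0.18, -0.22]))
0.93 [286.1, 266.2] [[436.0, 247.0, 13.0], [463.0, 272.0, 40.0], [489.0, 303.0, 58.0]]
0.69 [267.3, 102.3] [[443.0, -391.0, 195.0], [467.0, -351.0, 219.0], [497.0, -331.0, 248.0]]
```

Request:
play_rows(
  translation=[
    [1,-4,35],
    [1,-4,80],
    [1,-4,120],
    [1,-4,148],
    [1,-4,160],
  ],
  angular=[
    [0,0,-0.2],
    [0,0,-0.2],
    [0,0,-0.2],
    [0,0,-0.2],
    [0,0,-0.2],
  ],
)

```text
clock: 6.95
position: [472.0, -366.9, 58.1]
tool_rot: [0.998, -0.066, -0.004, -0.003]
force: [0.7, 1.0, 0.1]
finger_gap: 0.628
```

```bash
python3 - <<'E'
from h import *
st();print(delta([473.4,-369,49],Q))
E
```

```text
6.95 [ 472.  -366.9   58.1] [-0.86  0.66  1.41 -0.    1.09  0.85] [0.7 1.  0.1] 0.628
(array([1.7, 1.9, 9. ]), array([-0.3 ,  0.43, -0.06]))
```

Request:
play_rows(
  translation=[
    [1,1,2],
    [1.5,2,4],
    [1.5,2,6],
    [1.5,2,7.5],
    [1.5,2,8],
  ],
  angular=[
    [-0.3,0.4,0],
    [-0.3,0.4,0],
    [-0.3,0.4,0],
    [-0.3,0.4,0],
    [-0.3,0.4,0],
  ],
)

```text
clock: 7.45
position: [473.4, -369.2, 50.6]
tool_rot: [0.998, -0.066, 0.0, 0.0]
force: [0.6, -0.3, -1.3]
finger_gap: 0.63
```

Request:
play_rows(
  translation=[
    [0,0,1],
    [0,0,1.5],
    [0,0,2],
    [0,0,2.5],
    [0,0,2.5],
  ],
  angular=[
    [0,0,0],
    [0,0,0],
    [0,0,0],
    [0,0,0],
    [0,0,0],
  ],
)

```text
clock: 7.95
position: [473.5, -369.4, 49.5]
tool_rot: [0.998, -0.066, 0.001, 0.001]
force: [-2.5, 2.1, 9.6]
finger_gap: 0.63
```

Contact felt (9.6 N); the cup is on the plate. Release slowly.

Request:
play_rows(
  translation=[
    [0,0,-0.3],
    [0,0,-0.3],
    [0,0,-0.3],
    [0,0,-0.3],
    [0,0,-0.3],
  ],
  angular=[
    [0,0,0],
    [0,0,0],
    [0,0,0],
    [0,0,0],
    [0,0,0],
  ],
)

```text
clock: 8.45
position: [473.4, -369.3, 49.6]
tool_rot: [0.998, -0.066, 0.0, 0.001]
force: [-0.7, -0.8, -1.1]
finger_gap: 0.627
```

Request:
play_rows(
  translation=[
    [0,0,0],
    [0,0,0],
    [0,0,0],
    [0,0,0],
    [0,0,0],
  ],
  angular=[
    [0,0,0],
    [0,0,0],
    [0,0,0],
    [0,0,0],
    [0,0,0],
  ],
  claw=1,
)

```text
clock: 8.95
position: [473.5, -369.4, 49.6]
tool_rot: [0.998, -0.066, 0.0, 0.001]
force: [-0.1, -0.6, 0.0]
finger_gap: 0.999
```

Request:
play_rows(
  translation=[
    [0,0,-8],
    [0,0,-25],
    [0,0,-60],
    [0,0,-105],
    [0,0,-150],
  ],
  angular=[
    [0,0,0],
    [0,0,0],
    [0,0,0],
    [0,0,0],
    [0,0,0],
  ],
)

```text
clock: 9.45
position: [473.1, -368.8, 201.8]
tool_rot: [0.998, -0.066, 0.0, 0.001]
force: [0.8, -0.9, -0.1]
finger_gap: 1.002
```

```bash
python3 - <<'E'
from h import *
st();print(delta(O-105*XA+[0,0,200],Q))
E
```

```text
9.45 [ 473.1 -368.8  201.8] [-0.86  0.5   1.23 -0.    1.41  0.84] [ 0.8 -0.9 -0.1] 1.002
(array([-118.8, -419.4,    1.1]), array([ 0.08, -0.05, -0.06]))
```

Request:
play_rows(
  translation=[
    [-10,-40,0],
    [-24,-84,0],
    [-37,-129,0],
    [-49,-174,0],
    [-62,-218,0],
  ],
  angular=[
    [0,0,0],
    [0,0,0],
    [0,0,0],
    [0,0,0],
    [0,0,0],
  ],
  claw=-1,
)

```text
clock: 9.95
position: [439.9, -142.8, 202.1]
tool_rot: [0.998, -0.067, 0.001, 0.001]
force: [0.1, -1.1, 0.0]
finger_gap: 0.569
```

Request:
play_rows(
  translation=[
    [-13,-45,0],
    [-26,-90,0],
    [-39,-135,0],
    [-50,-175,0],
    [-57,-201,0],
  ],
  angular=[
    [0,0,0],
    [0,0,0],
    [0,0,0],
    [0,0,0],
    [0,0,0],
  ],
)

```text
clock: 10.45
position: [409.3, 66.3, 202.4]
tool_rot: [0.998, -0.066, 0.001, 0.001]
force: [0.0, 0.4, -0.4]
finger_gap: 0.115
```

```bash
python3 - <<'E'
from h import *
st();print(delta(O-105*XA+[0,0,99],Q))
im,d=manip.read_camera("top"); c=im[150:280,180:440]; cv2.imwrite("pics/t4.png",cv2.resize(c,None,fx=3,fy=3,interpolation=cv2.INTER_CUBIC)[:,:,::-1])
E
```

```text
10.45 [409.3  66.3 202.4] [-0.13  0.19  1.72 -0.    1.23  1.58] [ 0.   0.4 -0.4] 0.115
(array([  1.9,   3.3, 103.4]), array([ 0.08, -0.16,  0.01]))
```

View pics/t4.png

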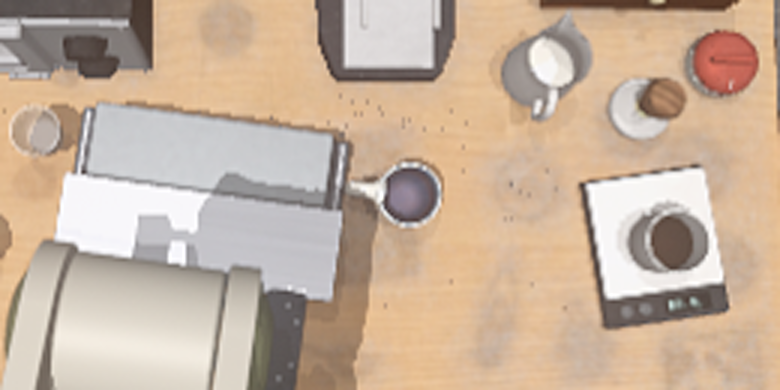

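The cup stands upright on the scale, in the middle (crop (668,240)), and nothing else has moved. Next I descend in front of the rib.

Request:
play_rows(
  translation=[
    [2,3,25],
    [2,3,55],
    [2,3,80],
    [2,3,98],
    [2,3,103],
  ],
  angular=[
    [0,0,0],
    [0,0,0],
    [0,0,0],
    [0,0,0],
    [0,0,0],
  ],
)

```text
clock: 11.0
position: [410.0, 65.1, 98.5]
tool_rot: [0.998, -0.065, -0.0, 0.0]
force: [-0.1, -0.2, 1.2]
finger_gap: 0.007
```

Request:
play_rows(
  translation=[
    [3,0,0],
    [8,0,0],
    [14,0,0],
    [22,0,0],
    [30,0,0],
  ],
  angular=[
    [0,0,0],
    [0,0,0],
    [0,0,0],
    [0,0,0],
    [0,0,0],
  ],
)

```text
clock: 11.5
position: [440.3, 61.1, 98.9]
tool_rot: [0.998, -0.065, 0.0, 0.0]
force: [-2.6, 0.1, 3.1]
finger_gap: 0.005
```

Request:
play_rows(
  translation=[
    [10,0,0],
    [20,0,0],
    [31,0,0],
    [42,0,0],
    [50,0,0],
  ],
  angular=[
    [0,0,0],
    [0,0,0],
    [0,0,0],
    [0,0,0],
    [0,0,0],
  ],
)

```text
clock: 12.0
position: [491.0, 54.4, 98.9]
tool_rot: [0.998, -0.065, 0.0, 0.0]
force: [-2.1, -0.5, 1.3]
finger_gap: 0.006
```

Request:
play_rows(
  translation=[
    [2,0,0],
    [4,0,0],
    [6,0,0],
    [8,0,0],
    [10,0,0],
  ],
  angular=[
    [0,0,0],
    [0,0,0],
    [0,0,0],
    [0,0,0],
    [0,0,0],
  ],
)

```text
clock: 12.5
position: [497.6, 53.5, 98.7]
tool_rot: [0.998, -0.065, -0.004, 0.0]
force: [-22.9, 0.8, 17.3]
finger_gap: 0.007
```

The hood stopped with 23 N at the expected travel. I back off and go to the left end of the row.

Request:
play_rows(
  translation=[
    [-8,0,0],
    [-14,0,-3],
    [-18,0,-20],
    [-20,0,-45],
    [-20,0,-60],
  ],
  angular=[
    [0,0,0],
    [0,0,0],
    [0,0,0],
    [0,0,0],
    [0,0,0],
  ],
)

```text
clock: 13.0
position: [478.6, 56.1, 160.7]
tool_rot: [0.998, -0.065, -0.003, 0.0]
force: [-0.4, -0.4, -0.7]
finger_gap: 0.008
```

```bash
python3 - <<'E'
from h import *
st();print(delta(O-46*XA+128*YA+[0,0,160],Q))
im,d=manip.read_camera("side"); c=im[120:270,200:340]; cv2.imwrite("pics/s5.png",cv2.resize(c,None,fx=4,fy=4,interpolation=cv2.INTER_CUBIC)[:,:,::-1])
for n in (1,2,3,4):
    m=manip.mark_of("side",f"toggle_{n}_ball"); print([(round(x["conf"],2),x["point"],at_z("side",x["point"],69).round(1)) for x in m[:4]])
print(proj("side",[O-46*XA+y*YA+[0,0,68.8] for y in (87.3,41.3,-4.7,-50.7)]).round())
for r in manip.regions_of("side","hood")[:1]:
    P=cloud("side",r["region"],d); P=P[(P[:,2]>79)&(P[:,2]<89)]; print("hood boxx",np.percentile((P-O)@XA,[2,98]))
E
```

```text
13.0 [478.6  56.1 160.7] [-0.13  0.35  1.62 -0.    1.18  1.57] [-0.4 -0.4 -0.7] 0.008
(array([  -8.6, -125.6,    0.7]), array([0.04, 0.29, 0.11]))
[(0.44, [276.8, 219.9], array([475.6, 124. ,  69. ]))]
[(0.43, [275.2, 210.3], array([476.2,  77.9,  69. ]))]
[(0.59, [275.7, 204.1], array([472.1,  46.8,  69. ]))]
[(0.51, [281.0, 195.7], array([452.3,   3.4,  69. ]))]
[[275. 224.]
 [276. 214.]
 [277. 205.]
 [278. 196.]]
hood boxx [-10.64672319  63.77456831]
```

View pics/s5.png

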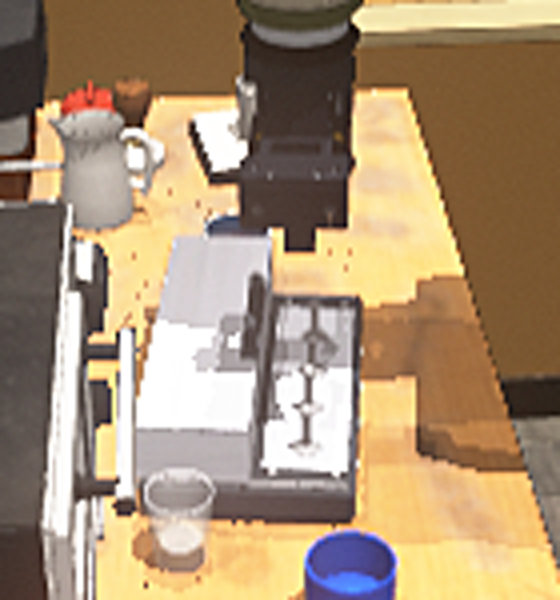

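The picture shows the hood fully back with four toggles upright on the deck along column 310 (full image col 277), which matches my projection.

Request:
play_rows(
  translation=[
    [-3,-25,0],
    [-6,-65,0],
    [-8.6,-105,0],
    [-8.6,-125.6,0],
    [-8.6,-125.6,0],
  ],
  angular=[
    [0,0.3,0.1],
    [0,0.3,0.1],
    [0,0.3,0.1],
    [0,0.3,0.1],
    [0,0.3,0.1],
  ],
)

```text
clock: 13.8
position: [485.3, 183.8, 157.0]
tool_rot: [0.998, -0.064, -0.003, 0.0]
force: [-0.1, -0.3, -0.4]
finger_gap: 0.006
```

```bash
python3 - <<'E'
from h import *
st();print(delta(O-46*XA+128*YA+[0,0,67],Q))
E
```

```text
13.8 [485.3 183.8 157. ] [0.13 0.42 1.52 0.   1.21 1.83] [-0.1 -0.3 -0.4] 0.006
(array([ 1.7,  1.8, 90. ]), array([0.05, 0.32, 0.18]))
```

Request:
play_rows(
  translation=[
    [1.7,1.8,25],
    [1.7,1.8,50],
    [1.7,1.8,75],
    [1.7,1.8,88],
    [1.7,1.8,90],
  ],
  angular=[
    [0,0.3,0.2],
    [0,0.3,0.2],
    [0,0.3,0.2],
    [0,0.3,0.2],
    [0,0.3,0.2],
  ],
)

```text
clock: 14.3
position: [485.3, 180.6, 65.1]
tool_rot: [0.998, -0.067, -0.002, 0.001]
force: [-0.8, -0.5, 0.1]
finger_gap: 0.007
```

```bash
python3 - <<'E'
from h import *
st();print(delta(O-46*XA+128*YA+[0,0,67],Q),delta(O-46*XA-128*YA+[0,0,67],Q))
E
```

```text
14.3 [485.3 180.6  65.1] [ 0.13  0.54  1.64 -0.    0.97  1.83] [-0.8 -0.5  0.1] 0.007
(array([ 0.8, -1.2, -1.9]), array([ 0.12,  0.24, -0.07])) (array([  1.1, 254.8,  -1.4]), array([ 0.12,  0.24, -0.07]))
```

Request:
play_rows(
  translation=[
    [0.8,5,-1.5],
    [0.8,16,-1.8],
    [0.8,28,-1.8],
    [0.8,40,-1.8],
    [0.8,52,-1.8],
  ],
  angular=[
    [0.1,0.2,0],
    [0.1,0.2,0],
    [0.1,0.2,0],
    [0.1,0.2,0],
    [0.1,0.2,0],
  ],
)

```text
clock: 14.8
position: [479.1, 127.8, 67.3]
tool_rot: [0.998, -0.067, -0.0, 0.0]
force: [-0.4, 1.6, -1.1]
finger_gap: 0.005
```

```bash
python3 - <<'E'
from h import *
st();print(delta(O-46*XA-128*YA+[0,0,67],Q))
E
```

```text
14.8 [479.1 127.8  67.3] [ 0.02  0.51  1.7  -0.    0.94  1.73] [-0.4  1.6 -1.1] 0.005
(array([  0.4, 201.6,   0.3]), array([ 0.01,  0.02, -0.1 ]))
```

Request:
play_rows(
  translation=[
    [0,12,0.2],
    [0,24,0.2],
    [0,37,0.2],
    [0,50,0.2],
    [0,62,0.2],
  ],
  angular=[
    [0,0,0],
    [0,0,0],
    [0,0,0],
    [0,0,0],
    [0,0,0],
  ],
)

```text
clock: 15.3
position: [470.7, 65.2, 67.0]
tool_rot: [0.998, -0.067, -0.0, 0.0]
force: [0.4, 1.9, 2.8]
finger_gap: 0.004
```

Request:
play_rows(
  translation=[
    [0,12,0],
    [0,24,0],
    [0,37,0],
    [0,50,0],
    [0,62,0],
  ],
  angular=[
    [0,0,0],
    [0,0,0],
    [0,0,0],
    [0,0,0],
    [0,0,0],
  ],
)

```text
clock: 15.8
position: [462.3, 2.7, 67.1]
tool_rot: [0.998, -0.067, -0.0, 0.0]
force: [0.4, 2.1, -0.6]
finger_gap: 0.004
```

```bash
python3 - <<'E'
from h import *
st();print(delta(O-46*XA-128*YA+[0,0,67],Q))
E
```

```text
15.8 [462.3   2.7  67.1] [-0.25  0.46  1.79 -0.    0.89  1.45] [ 0.4  2.1 -0.6] 0.004
(array([ 0.5, 75.3,  0.1]), array([ 0.02,  0.02, -0.11]))
```

Request:
play_rows(
  translation=[
    [0,12,0],
    [0,28,0],
    [0,45,0],
    [0,62,0],
    [0,75,0],
  ],
  angular=[
    [0,0,0],
    [0,0,0],
    [0,0,0],
    [0,0,0],
    [0,0,0],
  ],
)

```text
clock: 16.3
position: [452.0, -73.2, 67.1]
tool_rot: [0.998, -0.067, -0.0, 0.0]
force: [0.1, 0.1, -0.3]
finger_gap: 0.007
```

Request:
play_rows(
  translation=[
    [0,0,0],
    [0,0,-20],
    [0,0,-45],
    [0,0,-75],
    [0,0,-90],
  ],
  angular=[
    [0,0,0],
    [0,0,0],
    [0,0,0],
    [0,0,0],
    [0,0,0],
  ],
)

```text
clock: 16.8
position: [452.5, -72.9, 159.2]
tool_rot: [0.998, -0.067, 0.001, 0.001]
force: [0.9, -0.2, -0.1]
finger_gap: 0.005
```

```bash
python3 - <<'E'
from h import *
st();print(delta(O+20*XA+[0,0,155],Q))
im,d=manip.read_camera("side"); c=im[120:270,200:340]; cv2.imwrite("pics/s6.png",cv2.resize(c,None,fx=4,fy=4,interpolation=cv2.INTER_CUBIC)[:,:,::-1])
print(proj("side",[O-46*XA+(p-32)*YA+[0,0,50.6] for p in (78,32,-14,-60)]).round())
for n in (1,2,3,4):
    m=manip.mark_of("side",f"toggle_{n}_ball"); print([(round(x["conf"],2),x["point"]) for x in m[:4]])
E
```

```text
16.8 [452.5 -72.9 159.2] [-0.42  0.31  1.69 -0.    1.14  1.29] [ 0.9 -0.2 -0.1] 0.005
(array([  65.8, -129.1,    4.1]), array([ 0.08, -0.13, -0.1 ]))
[[276. 220.]
 [277. 211.]
 [277. 202.]
 [278. 194.]]
[(0.48, [279.7, 219.5])]
[(0.53, [275.6, 209.5])]
[(0.49, [224.1, 172.1])]
[]
```

View pics/s6.png

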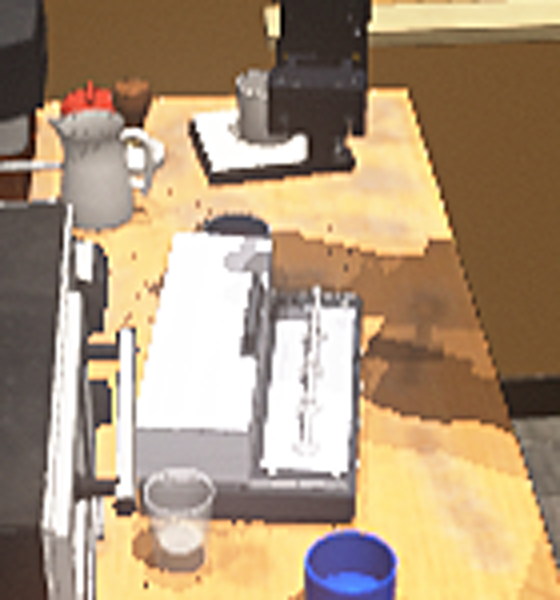

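The toggles look laid over. I check with depth heights before shutting the hood.

```bash
python3 - <<'E'
from h import *
full=np.ones((384,512),bool)
for cam in ("side","top"):
    d=np.median([manip.read_camera(cam)[1] for _ in range(3)],0); P=cloud(cam,full,d)-O
    x,y,z=P@XA,P@YA,P[:,2]; m=(abs(x+46)<9)&(z>20)&(z<110)
    print(cam,[(int(a),int(m[(k:=(y>=a)&(y<a+12))|k if 0 else k].sum()) if 0 else int((m&(y>=a)&(y<a+12)).sum()),round(float(z[m&(y>=a)&(y<a+12)].max(initial=0)))) for a in range(-108,108,12)])
print(manip.sense()["clock"])
E
```

```text
side [(-108, 5, 34), (-96, 15, 58), (-84, 14, 52), (-72, 7, 45), (-60, 13, 39), (-48, 18, 59), (-36, 15, 52), (-24, 9, 45), (-12, 11, 37), (0, 20, 59), (12, 16, 49), (24, 4, 39), (36, 18, 58), (48, 26, 58), (60, 18, 51), (72, 19, 42), (84, 20, 39), (96, 21, 37)]
top [(-108, 0, 0), (-96, 0, 0), (-84, 0, 0), (-72, 0, 0), (-60, 0, 0), (-48, 0, 0), (-36, 17, 47), (-24, 30, 43), (-12, 28, 56), (0, 30, 59), (12, 28, 52), (24, 29, 41), (36, 32, 58), (48, 27, 58), (60, 29, 49), (72, 27, 41), (84, 28, 38), (96, 30, 35)]
17.35
```

All four balls now lie to the right at about 58 mm height, so all are off. Next I go behind the rib.

Request:
play_rows(
  translation=[
    [12,-22,0],
    [30,-58,0],
    [48,-94,0],
    [60,-118,0],
    [66,-129,0],
  ],
  angular=[
    [0,0,0],
    [0,0,0],
    [0,0,0],
    [0,0,0],
    [0,0,0],
  ],
)

```text
clock: 17.85
position: [535.3, 47.6, 156.1]
tool_rot: [0.998, -0.066, -0.001, 0.0]
force: [0.0, 0.0, 1.0]
finger_gap: 0.007
```

```bash
python3 - <<'E'
from h import *
st();print(delta(O+20*XA+[0,0,98],Q))
E
```

```text
17.85 [535.3  47.6 156.1] [-0.13  0.44  1.48 -0.    1.22  1.57] [0. 0. 1.] 0.007
(array([-0.1,  1.5, 58.1]), array([ 0.01,  0.09, -0.02]))
```

Request:
play_rows(
  translation=[
    [0,0,18],
    [0,0,38],
    [0,0,50],
    [0,0,56],
    [0,0,58],
  ],
  angular=[
    [0,0,0],
    [0,0,0],
    [0,0,0],
    [0,0,0],
    [0,0,0],
  ],
)

```text
clock: 18.35
position: [535.1, 47.2, 97.8]
tool_rot: [0.998, -0.066, -0.001, 0.0]
force: [-0.1, 0.4, 0.2]
finger_gap: 0.007
```

Request:
play_rows(
  translation=[
    [-3,0,0],
    [-8,0,0],
    [-14,0,0],
    [-24,0,0],
    [-36,0,0],
  ],
  angular=[
    [0,0,0],
    [0,0,0],
    [0,0,0],
    [0,0,0],
    [0,0,0],
  ],
)

```text
clock: 18.85
position: [499.2, 51.9, 98.4]
tool_rot: [0.998, -0.066, -0.0, 0.0]
force: [1.4, -1.7, 1.1]
finger_gap: 0.006
```

Request:
play_rows(
  translation=[
    [-10,0,0],
    [-20,0,0],
    [-28,0,0],
    [-34,0,0],
    [-38,0,0],
  ],
  angular=[
    [0,0,0],
    [0,0,0],
    [0,0,0],
    [0,0,0],
    [0,0,0],
  ],
)

```text
clock: 19.35
position: [461.2, 57.0, 98.6]
tool_rot: [0.998, -0.066, 0.0, 0.0]
force: [2.6, -0.3, 2.0]
finger_gap: 0.005
```

```bash
python3 - <<'E'
from h import *
s=st();print((s["position"]-O)@XA)
E
```

```text
19.35 [461.2  57.   98.6] [-0.13  0.41  1.75 -0.    0.98  1.57] [ 2.6 -0.3  2. ] 0.005
-54.50688122435771
```

Request:
play_rows(
  translation=[
    [-2,0,0],
    [-4,0,0],
    [-6,0,0],
    [-8,0,0],
    [-9,0,0],
  ],
  angular=[
    [0,0,0],
    [0,0,0],
    [0,0,0],
    [0,0,0],
    [0,0,0],
  ],
)

```text
clock: 19.85
position: [456.3, 57.6, 98.9]
tool_rot: [0.998, -0.067, 0.005, 0.0]
force: [21.2, -1.2, -15.2]
finger_gap: 0.002
```

The stop was reached (21 N, finger at x -59 as predicted). I retreat.

Request:
play_rows(
  translation=[
    [8,0,0],
    [14,0,-3],
    [16,0,-25],
    [16,0,-65],
    [16,0,-110],
  ],
  angular=[
    [0,0,0],
    [0,0,0],
    [0,0,0],
    [0,0,0],
    [0,0,0],
  ],
)

```text
clock: 20.35
position: [470.1, 55.8, 209.7]
tool_rot: [0.998, -0.067, 0.003, 0.0]
force: [-0.4, 0.1, -0.4]
finger_gap: 0.008
```

Request:
play_rows(
  translation=[
    [-10,40,0],
    [-20,85,0],
    [-30,130,0],
    [-40,175,0],
    [-50,210,0],
  ],
  angular=[
    [0,0,0],
    [0,0,0],
    [0,0,0],
    [0,0,0],
    [0,0,0],
  ],
)

```text
clock: 20.85
position: [391.3, -147.3, 209.4]
tool_rot: [0.998, -0.067, 0.002, -0.0]
force: [0.9, 0.8, 0.5]
finger_gap: 0.005
```

```bash
python3 - <<'E'
from h import *
st()
im,d=manip.read_camera("top"); c=im[150:280,180:440]; cv2.imwrite("pics/t7.png",cv2.resize(c,None,fx=3,fy=3,interpolation=cv2.INTER_CUBIC)[:,:,::-1])
P=cloud("top",np.ones((384,512),bool),d); S=P-O; x,y,z=S@XA,S@YA,S[:,2]
m=(z>80)&(z<90)&(y>0)&(y<125)&(x>-95)&(x<80); print("hood x",np.percentile(x[m],[2,98]))
C=P[(P[:,2]>68)&(P[:,2]<84)&(abs(P[:,0]-473)<60)&(abs(P[:,1]+369)<60)]; print("cup rim",len(C),cv2.minEnclosingCircle(C[:,:2].astype(np.float32)))
im,d=manip.read_camera("side"); P=cloud("side",np.ones((384,512),bool),d)
S=P-O; x,y,z=S@XA,S@YA,S[:,2]; m=(z>80)&(z<88)&(abs(y)<123)&(x>-95)&(x<80); print("hood x side",np.percentile(x[m],[1,99]))
E
```

```text
20.85 [ 391.3 -147.3  209.4] [-0.65  0.18  1.7   0.    1.25  1.06] [0.9 0.8 0.5] 0.005
hood x [-75.93936029  -3.36261085]
cup rim 85 ((476.66839599609375, -367.6123046875), 29.448610305786133)
hood x side [-80.56546354  -4.45236739]
```

View pics/t7.png

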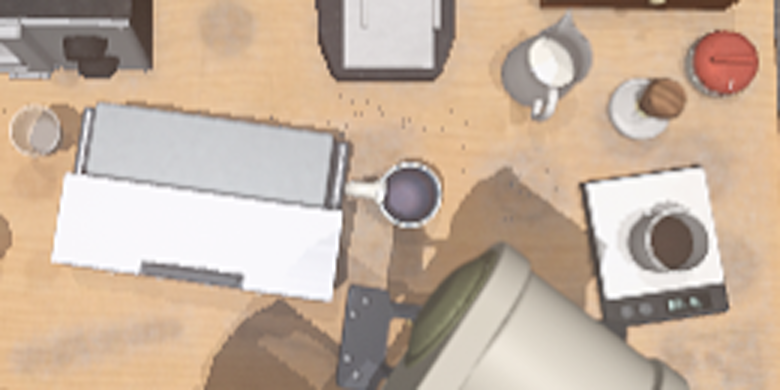

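Everything is in place: hood shut, cup upright in the middle of the scale, bystanders unmoved, arm clear. I let the arm settle and hand in.

Request:
play_rows(
  translation=[
    [0,0,0],
    [0,0,0],
    [0,0,0],
    [0,0,0],
    [0,0,0],
  ],
  angular=[
    [0,0,0],
    [0,0,0],
    [0,0,0],
    [0,0,0],
    [0,0,0],
  ],
)

```text
clock: 21.45
position: [391.4, -147.9, 209.3]
tool_rot: [0.998, -0.069, 0.002, 0.0]
force: [0.1, 1.0, 0.5]
finger_gap: 0.006
```

```bash
python3 -c "
from h import *
st();print(manip.finish_job())"
```

```text
21.45 [ 391.4 -147.9  209.3] [-0.65  0.19  1.7   0.    1.25  1.06] [0.1 1.  0.5] 0.006
the job is handed in; nothing more can be done
None
```

I did the whole job in the order asked and handed it in at 21.5 s; no verdict was reported.

- **Cup:** it stands upright on the scale. The last depth check puts its rim centre about 4 mm from the scale's measured centre.
- **Hood back:** I pushed it to its stop at about 23 N before the drag. Depth then showed its front edge at box x about -10 mm.
- **Toggles:** one unbroken left-to-right drag with the closed fingertips. Before the hood was shut, depth showed all four balls lying to the right. Their tops read about 58 mm against the nominal 56 mm, so I judged all four off. The side camera gave this for all four; the arm hid toggle 4 from the top camera.
- **Hood shut:** I pulled it to its stop at about 21 N. The side camera puts its front edge at -80.6 mm, where shut should be -80 mm. The top camera read -76 mm, but from a rougher cut of the depth points; the stop force and finger position agree with fully shut.
- **Other things:** the shot glass, espresso cup, milk pitcher and tamper look unmoved in the last picture. The robot was touching nothing at hand-in.

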